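# Shut the desk drawers and the mask box

## Robot

A 6-joint arm with a two-finger parallel gripper is mounted at the origin on the work surface. World frame = base frame: x ahead of the robot, y to its left, z up, the work surface at z = 0. Lengths are in mm, angles in degrees, forces in N, time in s.
With the tool pointing down it reaches from about 375 to 975 mm from the base axis. Payload 3.8 kg.
Tool frame: the origin (TCP) lies at the centre of the arm's flange, where the gripper is bolted on; the fingertips stand 173 mm ahead of it and the grasp point (between the pads) lies 155 mm ahead of it; z points along the fingers, y is the line along which they close (so a half turn about z gives the same grasp; the last joint's range is limited). The gripper opens to 85 mm and grips with 20 to 120 N. Pads are 22 mm wide; open, the fingers measure 114 mm over their backs; the gripper's body (76 mm by 85 mm) begins 54 mm behind the grasp point. The pads swing forward as they close: fully open they stand 13 mm farther back than shut.
Start: joints at [-70.755, 15.12, 91.902, -0, 72.978, -2.114], TCP at [245.846, -628.633, 404.68] pointing down, gripper open.
Joint ranges: [-150.88, 150.88], [-54.13, 125.18], [17.81, 147.31], [-75.09, 255.09], [0, 152.58], [-146.25, 146.25]. Speed limits (degrees/s): [147.25, 147.25, 180, 180, 180, 180].

## Interface

Orientations are given as [roll, pitch, yaw] about the fixed x, y, z axes, in that order (R = Rz(yaw) Ry(pitch) Rx(roll)).
In Python, from workcell import env gives the robot as it stands.
- The arm moves only by the tool send_rows, never from a script. Its argument "commands" is text: rows parted by semicolons, each of 4 numbers parted by spaces: the shift along the tool's x, y, z in mm, then the turn about the tool's z in degrees. A call has exactly 5 rows; each row is the pose to reach, as a shift and turn from the pose commanded when the call began, along the tool's axes at that moment; what a row does not reach only later rows make up. A row lasts 1/10 s, in which the tool goes at most 50 mm and 8.59 degrees, less where a joint would pass 70% of its speed; a pose out of reach is approached as far as the arm can. A call with a gripper value outside its range is refused whole. "claw" is the opening, from 0 (shut) to 1 (fully open), set as the call begins (left out, the last holds). The fingers move at their own pace and stop on an object; "newtons" is the grip in N (left out, the last holds). Time passes only in rows, so rows that repeat a pose let the fingers close, or fill a call up. It gives the time, the measured TCP pose, the force, the opening and the grip force at its end, in the units of the state.
- env.observe(): the state, without advancing time (a new reading comes with each control period).
- env.capture(name): name is "scene" or "top" or "wrist"; returns a dict with "frame" (384x512x3 uint8, blue, green, red), "fx", "fy", "cx", "cy" (pixels), "R" (3x3) and "t" (3): a world point X has camera coordinates R X + t. Camera axes: x right, y down, z forward; pixel columns grow to the right and rows downward; lengths in mm; the calibration is good to about 2 mm. A picture is of the moment at which its call begins. There is no depth.
- env.finish_job(): hands the job in; it is judged then, once.
Trained networks look in a picture, given as the dict that the camera call returned (one of the last four; its "shot" number tells which), for a name from the list of things; names that differ only in an ending like _2 or _b are one class to them, and where a whole thing is asked for, a point or a joint stands for the part that bears it (a point fixed in the world has none). Each returns a list of dicts, best first, with "confidence" (0 to 1); they miss things now and then, are a little off and sometimes report something else, mostly with a low value. They report only what shows in the picture. A call takes as long as a camera call.
- env.search_frame(name, picture): "rect" ([left, top, right, bottom] in pixels, round what is visible of it).
The state is a dict: "time": time; "joint_positions": joint angles; "qd": joint speeds; "joint_torque": joint torques, N m; "tcp_pos": TCP position; "eef_rot": TCP orientation; "contact_force": force on the tool from outside, world axes, zero at the start; "ft_torque": the same for the moment, N m; "grip_width": opening from 0.0 (shut) to 1.0 (fully open); "finger_force": force on a finger pad.
Only numpy, scipy, OpenCV 4.12 (cv2) and the standard library are available. Lean on these libraries where they do the work, as an engineer would, in place of code of your own. Each camera call takes 0.05 s, during which the arm holds its last target. There are 200 camera calls.

## Task

Tidy up this site-office desk for the night: gently, with the fingertips and without gripping anything, push both drawers of the little desktop drawer unit fully home, and push the lid of the mask box beside it all the way down shut. Do not lift the unit or the box or shove them across the desk, and leave the mug, the bottle and the glue stick alone.

Things in the scene. Friction and masses are not known exactly. Their poses are not given: they have to be found in the camera images.
- unit: Loose grey desktop drawer unit standing on the desk, 180 mm deep (x), 260 mm wide (y), 90 mm high, about 2.4 kg; origin at the centre of its underside, -x is its front. Two equal drawers side by side in its front; nothing stands on its top. It stands either to the robot's left or right of the mask box, its front turned roughly to the robot. Pushed hard it slides on the desk.
- drawer_left (a joint): Opening of the drawer at the unit's +y side (m): 0 fully home, grows as it comes out along the unit's -x, up to 0.13. Slides with 1.5 N of friction plus light damping and stays where it is left. At 0 a stop.
- drawer_right (a joint): Same for the drawer at the unit's -y side.
- drawer_left_front (a point): Point in the middle of the outer face of the left drawer's front, 55 mm above the desk; it moves with the drawer and its axes are the unit's. Fully home it is at x -102, y +64 mm in the unit's frame. The front is a plain white panel 124 mm wide, 12 mm thick, from 6 to 88 mm above the desk, without a handle (blank label card and a dark strip at the top edge).
- drawer_right_front (a point): Same for the right drawer's front: fully home at x -102, y -64 mm in the unit's frame.
- box: Loose open-topped grey box of dust masks, 140 mm deep (x), 160 mm wide (y), 80 mm high, walls 5 mm, about 1.6 kg; origin at the centre of its underside, -x is its front.
- lid (a joint): Angle of the box's white lid (rad): 0 shut flat on the rim, positive raised, up to 1.45; the lid is hinged on the box's far (+x) rim and rises at its front edge, so its outer face looks up and away from the robot when it is open. A stiff hinge: it stays at any angle and shuts with about 1 to 2 N pushed down near its front edge.
- lid_hinge (a point): Middle of the lid's hinge line (along the box's y), at x +70 mm, z 80.5 mm in the box's frame, on the lid's underside; its axes turn with the lid. The lid is a plate 6 mm thick, 160 mm wide, reaching 146 mm from the hinge along its own -x; the last 6 mm form a front lip 14 mm high, flush within 1 mm with the outer face and reaching 8 mm below the underside.
- lid_edge (a point): Middle of the lid's front edge at the outer face, 146 mm from the hinge along the lid's -x and 6 mm above its underside; 86.5 mm above the desk when the lid is shut. It moves with the lid.
- mug: Bystander: white mug, 80 mm across, 95 mm high, handle at its +y; origin at the centre of its underside. Leave it.
- sanitiser: Bystander: clear bottle with a white cap, 52 mm across, 130 mm high; origin at the centre of its underside. Leave it.
- glue_stick: Bystander: white upright glue stick, 30 mm across, 95 mm high, behind the gap between unit and box; origin at the centre of its underside. Leave it.

How it is judged:
By the outcome, as a careful person would: the job done as asked, in the order asked, and still so for the second after the job is handed in, with the robot touching nothing.
It also fails if it takes over 61 s, if anything falls off the work surface, if the arm or the gripper's body presses on something with over 40 N, if the wrist force passes 120 N, or if a joint passes its speed limit or range.

## Working session

There is one attempt and no reset: what is moved stays moved. The work goes in short steps, Python scripts to look and compute and a tool call to move; the robot and the scene stay as the last step left them, time stands still between calls to the robot, and variables do not carry over. Pictures are saved under pics/ and viewed, at most 10 in all, crops included, and the job is handed in when it is done.

Besides the shell and the picture viewer there is one more tool, called as name(argument=value, ...) on one line, values as JSON. send_rows: Moves the arm, as the interface text tells. Its arguments: {"type":"object","properties":{"commands":{"type":"string"},"claw":{"type":"number"},"newtons":{"type":"number"}},"required":["commands"]}

```bash
ls; mkdir -p pics; python3 - <<'E'
from workcell import env
import cv2,numpy as np
print(env.observe())
ims=[]
for n in ["scene","top"]:
    c=env.capture(n); cv2.imwrite(f"pics/{n}0.png",c["frame"])
    print(n,c["fx"],c["fy"],c["cx"],c["cy"],np.round(c["R"],4).tolist(),np.round(c["t"],1).tolist())
    for o in ["unit","drawer_left_front","drawer_right_front","box","lid_edge","mug","sanitiser","glue_stick"]:
        print(o,[(np.round(d["rect"]).tolist(),round(d["confidence"],2)) for d in env.search_frame(o,c)[:3]])
E
```

```text
pics
{'time': 0.0, 'joint_positions': array([-7.07543433e+01,  1.51698387e+01,  9.19800354e+01,  5.44360678e-04,
        7.29771527e+01, -2.11418770e+00]), 'qd': array([-0.01675418, -0.08862963, -0.03443273, -0.01015138,  0.0784777 ,
        0.05145472]), 'joint_torque': array([ 5.28174496e-04, -5.15105581e+01, -3.67314184e+01, -1.35327368e-04,
        1.30050562e-02,  1.44316729e-06]), 'tcp_pos': array([ 245.74121686, -628.3196474 ,  403.36508031]), 'eef_rot': array([-1.79873079e+02, -5.20596457e-03,  2.13596786e+01]), 'contact_force': array([0.09293784, 0.46479068, 0.16905748]), 'ft_torque': array([-0.0139211 , -0.01797881, -0.03655279]), 'finger_force': 0.0, 'grip_width': 0.9982591149701807}
scene 499.17183788601346 499.17183788601346 257.65997911779755 198.37901362379642 [[0.4925, 0.8703, -0.0008], [0.6395, -0.3626, -0.6779], [-0.5903, 0.3334, -0.7351]] [-323.2, -343.7, 1943.5]
unit [([121.0, 171.0, 238.0, 278.0], 0.96)]
drawer_left_front [([159.0, 172.0, 194.0, 204.0], 0.79), ([282.0, 234.0, 289.0, 265.0], 0.34)]
drawer_right_front [([121.0, 188.0, 160.0, 231.0], 0.68), ([76.0, 238.0, 101.0, 276.0], 0.16)]
box [([280.0, 129.0, 351.0, 207.0], 0.98)]
lid_edge [([296.0, 127.0, 349.0, 186.0], 0.91)]
mug [([350.0, 118.0, 384.0, 152.0], 0.71)]
sanitiser [([74.0, 242.0, 98.0, 278.0], 0.73)]
glue_stick [([283.0, 233.0, 293.0, 262.0], 0.59)]
top 450.6628869347537 450.6628869347537 257.1513973295791 188.25909489912414 [[-0.0213, -0.9998, -0.0045], [-0.9941, 0.0217, -0.1065], [0.1066, 0.0022, -0.9943]] [2.8, 655.4, 1707.4]
unit [([267.0, 171.0, 358.0, 250.0], 0.61)]
drawer_left_front [([286.0, 230.0, 324.0, 252.0], 0.91)]
drawer_right_front [([317.0, 215.0, 354.0, 245.0], 0.87)]
box [([160.0, 183.0, 218.0, 221.0], 0.6)]
lid_edge [([162.0, 183.0, 212.0, 203.0], 0.89)]
mug [([108.0, 211.0, 135.0, 239.0], 0.73)]
sanitiser [([378.0, 200.0, 400.0, 214.0], 0.75)]
glue_stick [([249.0, 142.0, 256.0, 153.0], 0.55)]
```

```bash
python3 - <<'E'
import cv2
a=cv2.imread("pics/scene0.png")[100:300,50:400]
b=cv2.imread("pics/top0.png")[130:270,90:420]
cv2.imwrite("pics/s1.png",cv2.resize(a,(788,450),interpolation=2))
cv2.imwrite("pics/t1.png",cv2.resize(b,(792,336),interpolation=2))
E
```

```text
(no output)
```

View pics/s1.png

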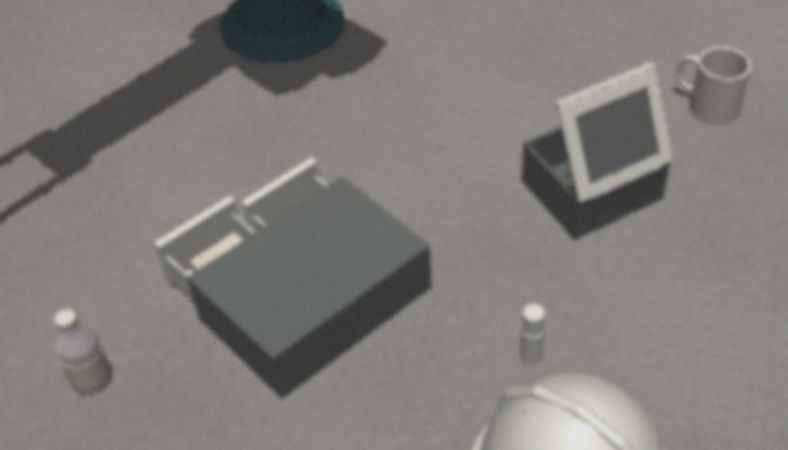

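View pics/t1.png

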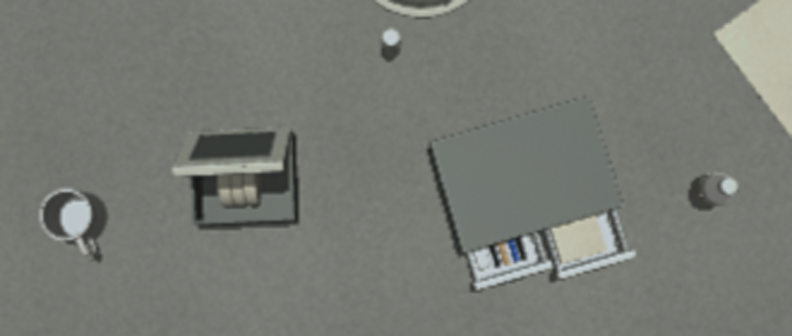

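The scene picture shows the unit (+y side right) with both drawers out, fronts at about (195,220) and (280,180) in the crop. The lid's front edge runs from (557,98) to (653,64). The top picture shows the unit on the robot's right, the box on the left with its lid steeply raised, edge from (174,170) to (283,163), and the mug left of the box.

```bash
cat > m.py <<'E'
from workcell import env
import numpy as np
from scipy.optimize import least_squares
def proj(c,X):
    p=np.asarray(X)@c["R"].T+c["t"]; return np.c_[c["fx"]*p[:,0]/p[:,2]+c["cx"],c["fy"]*p[:,1]/p[:,2]+c["cy"]]
def rz(a): return np.array([[np.cos(a),-np.sin(a),0],[np.sin(a),np.cos(a),0],[0,0,1]])
def unit(p):
    x,y,a,dl,dr=p
    P=[[90,130,90],[90,-130,90],[-90,-130,90],[-90,130,90]]
    for d,c in((dl,64),(dr,-64)): P+=[[-102-d,c+62,88],[-102-d,c-62,88]]
    return np.array(P)@rz(a).T+[x,y,0]
def box(p):
    x,y,a,l=p
    e=[70-146*np.cos(l)+6*np.sin(l),80.5+146*np.sin(l)+6*np.cos(l)]
    P=[[-70,80,80],[-70,-80,80],[70,-80,80],[e[0],80,e[1]],[e[0],-80,e[1]]]
    return np.array(P)@rz(a).T+[x,y,0]
E
cat > fit0.py <<'E'
from m import *
import json
T=env.capture("top");S=env.capture("scene")
t=lambda L:np.array(L)/2.4+[90,130]
s=lambda L:np.array(L)/2.2514+[50,100]
N=[np.nan,np.nan]
ut=t([[431,142],[588,98],[622,208],[462,250],[475,289],[549,267],[556,277],[634,255]])
us=s([[431,246],[278,356],[192,282],[344,180],[316,160],[243,203],[233,200],[156,243]])
bt=t([[198,227],[299,222],[294,132],[174,170],[283,163]])
bs=s([[523,145],N,N,[653,64],[557,98]])
def run(f,p0,a,b):
    def r(p):
        X=f(p); v=np.r_[proj(T,X)-a,proj(S,X)-b].ravel(); return np.nan_to_num(v)
    q=least_squares(r,p0,loss="soft_l1",x_scale=[100,100,.3]+[30]*2 if len(p0)==5 else [100,100,.3,.5]); print(np.round(q.x,3)); print(np.round(r(q.x).reshape(-1,2),1).tolist())
    return q.x
u=run(unit,[600,-250,0.2,60,40],ut,us); b=run(box,[600,150,0,1.],bt,bs)
for A,B in zip(np.r_[ut,bt],np.r_[us,bs]):
    if np.isnan(B[0]): continue
    M=[];v=[]
    for c,q in((T,A),(S,B)):
        for i,(k,f) in enumerate((("cx","fx"),("cy","fy"))):
            n=(q[i]-c[k])/c[f]; M.append(c["R"][i]-n*c["R"][2]); v.append(n*c["t"][2]-c["t"][i])
    print("tri",np.round(np.linalg.lstsq(np.array(M),np.array(v),rcond=None)[0]))
print(np.round(unit(u)).tolist()); print(np.round(box(b)).tolist())
E
python3 fit0.py
```

```text
[ 5.96544e+02 -2.00975e+02  2.56000e-01  4.68860e+01  6.58100e+01]
[[-1.5, -1.5], [-0.4, -2.0], [-0.5, -1.8], [-1.0, -0.0], [-0.9, -1.1], [0.4, -1.2], [0.0, -0.7], [-0.4, -0.8], [-0.2, -0.6], [-2.5, 0.7], [-2.5, -3.0], [-0.7, -2.1], [-1.0, -1.5], [-0.1, -1.0], [-0.4, -2.2], [-0.3, -0.4]]
[5.92484e+02 2.35139e+02 5.00000e-02 1.13000e+00]
[[-1.0, 0.6], [-0.4, -0.3], [-0.6, 0.0], [0.2, -0.7], [0.9, -1.0], [35.7, -19.2], [0.0, 0.0], [0.0, 0.0], [-1.9, -1.3], [-1.7, 2.1]]
tri [647. -55.  85.]
tri [ 712. -301.   85.]
tri [ 538. -350.   72.]
tri [ 477. -100.   82.]
tri [ 418. -117.   78.]
tri [ 447. -236.   79.]
tri [ 432. -246.   76.]
tri [ 464. -366.   84.]
tri [497. 261.  15.]
tri [602. 320. 208.]
tri [607. 161. 219.]
[[651.0, -52.0, 90.0], [717.0, -304.0, 90.0], [542.0, -350.0, 90.0], [477.0, -98.0, 90.0], [421.0, -117.0, 88.0], [452.0, -237.0, 88.0], [435.0, -245.0, 88.0], [466.0, -365.0, 88.0]]
[[519.0, 312.0, 80.0], [527.0, 152.0, 80.0], [666.0, 159.0, 80.0], [602.0, 316.0, 215.0], [610.0, 156.0, 215.0]]
```

```bash
cat > go.py <<'E'
import sys
from m import *
# go.py x y z yaw : shift in tool axes from measured pose
x,y,z,yaw=map(float,sys.argv[1:5]); o=env.observe()
from scipy.spatial.transform import Rotation as Q
R=Q.from_euler("xyz",o["eef_rot"],degrees=True).as_matrix()
d=R.T@(np.array([x,y,z])-o["tcp_pos"]); w=o["eef_rot"][2]-yaw
print("t",round(o["time"],2),"shift",np.round(d,1),"turn",round(w,1),"len",round(np.linalg.norm(d)))
E
python3 go.py 401 -318.3 213 14.7
```

```text
t 1.0 shift [ 257.5 -232.5  191.7] turn 6.7 len 396
```

send_rows(commands="30 -27 0 1; 65 -60 0 2.5; 100 -95 5 4; 140 -125 15 5.5; 175 -155 30 6.6", claw=0)

```text
time: 1.5
tcp_pos: [353.2, -419.2, 375.8]
eef_rot: [179.8, -0.1, 14.7]
contact_force: [0.5, -0.3, 0.7]
grip_width: 0.147
finger_force: 0.0
```

```bash
python3 go.py 401 -318.3 213 14.7
```

```text
t 1.5 shift [ 71.5 -86.  162.6] turn -0.0 len 197
```

send_rows(commands="18 -26 20 0; 36 -52 50 0; 54 -74 85 0; 68 -85 122 0; 70 -86 158 0")

```text
time: 2.0
tcp_pos: [399.0, -317.8, 215.9]
eef_rot: [180.0, -0.1, 14.9]
contact_force: [0.7, -0.2, 0.3]
grip_width: 0.0
finger_force: 0.0
```

```bash
cat > look.py <<'E'
import sys,cv2
from m import *
# local fit around last pose using dark/bright edges is not needed: picture crops only
n=sys.argv[1]; c=env.capture(sys.argv[2]); x0,y0,x1,y1=map(int,sys.argv[3:7])
f=c["frame"][y0:y1,x0:x1]; k=min(800/f.shape[1],600/f.shape[0]); cv2.imwrite(f"pics/{n}.png",cv2.resize(f,None,fx=k,fy=k,interpolation=2)); print("scale",k)
E
python3 go.py 411 -315.7 213 14.7; python3 -c "
from m import *
c=env.capture('wrist')
for o in ['drawer_right_front','drawer_left_front','unit']: print(o,[(np.round(d['rect']).tolist(),round(d['confidence'],2)) for d in env.search_frame(o,c)[:2]])
import cv2;cv2.imwrite('pics/w1.png',c['frame'])"
```

```text
t 2.0 shift [12.1  1.1  2.9] turn 0.2 len 12
drawer_right_front [([73.0, 1.0, 485.0, 161.0], 0.59)]
drawer_left_front [([0.0, 1.0, 119.0, 100.0], 0.94)]
unit [([0.0, 3.0, 484.0, 162.0], 0.73)]
```

View pics/w1.png

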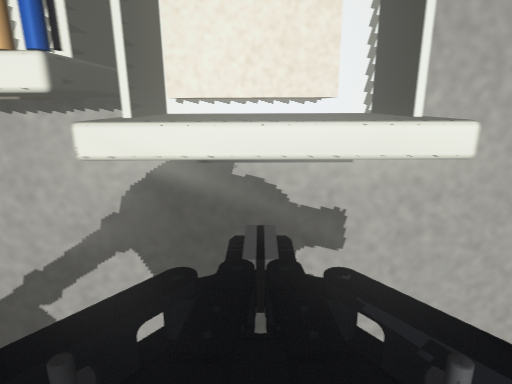

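The wrist view shows the right drawer's front square ahead (rows 120–158, columns 75–478), with the fingertips at about column 262, near its middle.

send_rows(commands="7 1 0 0; 15 1 0 0; 22 1 0 0; 29 1 0 0; 34 1 0 0")

```text
time: 2.7
tcp_pos: [432.3, -311.9, 217.3]
eef_rot: [179.9, -0.0, 14.8]
contact_force: [-0.2, 0.7, -0.2]
grip_width: -0.004
finger_force: 0.0
```

send_rows(commands="3 0 0 0; 6 0 0 0; 10 0 0 0; 14 0 0 0; 18 0 0 0")

```text
time: 3.2
tcp_pos: [448.7, -307.1, 216.5]
eef_rot: [-180.0, 0.0, 14.8]
contact_force: [-2.6, 0.2, -0.3]
grip_width: 0.002
finger_force: 0.0
```

send_rows(commands="5 0 0 0; 10 0 0 0; 15 0 0 0; 20 0 0 0; 25 0 0 0")

```text
time: 3.7
tcp_pos: [473.3, -300.7, 216.5]
eef_rot: [-180.0, 0.0, 14.8]
contact_force: [-0.5, 0.2, -1.2]
grip_width: 0.001
finger_force: 0.0
```

send_rows(commands="4 0 0 0; 8 0 0 0; 12 0 0 0; 16 0 0 0; 20 0 0 0")

```text
time: 4.2
tcp_pos: [492.5, -295.7, 216.7]
eef_rot: [-180.0, 0.0, 14.8]
contact_force: [-1.6, 0.6, -1.6]
grip_width: 0.0
finger_force: 0.0
```

```bash
python3 look.py w2 wrist 0 0 512 384; python3 look.py t2 top 240 150 380 260
```

```text
scale 1.5625
scale 5.454545454545454
```

View pics/w2.png

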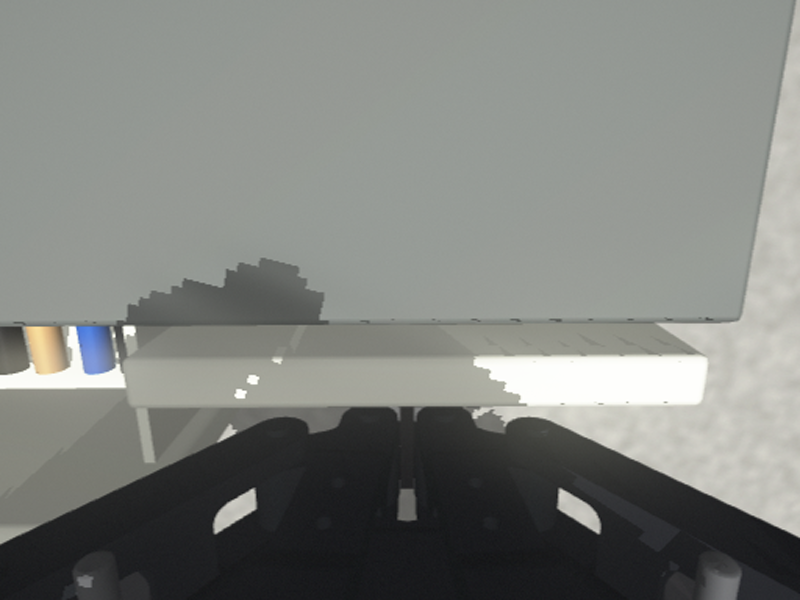

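The front (rows 355–405) still shows a gap of about 30 px, roughly 7–8 mm, to the unit's edge at row 324.

send_rows(commands="1.5 0 0 0; 3 0 0 0; 4.5 0 0 0; 5.5 0 0 0; 6.5 0 0 0")

```text
time: 4.8
tcp_pos: [498.6, -294.2, 216.8]
eef_rot: [180.0, -0.0, 14.8]
contact_force: [-1.3, -0.6, 0.3]
grip_width: -0.002
finger_force: 0.0
```

send_rows(commands="0.5 0 0 0; 1 0 0 0; 1.5 0 0 0; 1.5 0 0 0; 1.5 0 0 0")

```text
time: 5.3
tcp_pos: [499.7, -293.8, 216.6]
eef_rot: [-180.0, 0.0, 14.8]
contact_force: [-3.1, -1.4, 1.5]
grip_width: 0.003
finger_force: 0.0
```

send_rows(commands="0.4 0 0 0; 0.8 0 0 0; 1 0 0 0; 1 0 0 0; 1 0 0 0")

```text
time: 5.8
tcp_pos: [500.1, -293.7, 216.6]
eef_rot: [-180.0, 0.1, 14.8]
contact_force: [-6.8, -2.6, 3.3]
grip_width: 0.0
finger_force: 0.0
```

```bash
python3 look.py w3 wrist 0 120 512 300; python3 -c "
from m import *
for i in range(6):
    o=env.observe();env.capture('wrist');print(np.round(o['contact_force'],1),np.round(o['tcp_pos'],1))"
```

```text
scale 1.5625
[-6.5 -2.8  3.7] [ 500.  -293.7  216.6]
[-6.5 -2.3  3.6] [ 500.  -293.7  216.6]
[-7.1 -3.3  3.4] [ 500.1 -293.7  216.6]
[-6.  -2.9  3.7] [ 500.  -293.7  216.6]
[-6.9 -1.9  3.2] [ 500.  -293.7  216.6]
[-7.6 -2.5  2.5] [ 500.  -293.7  216.6]
```

View pics/w3.png

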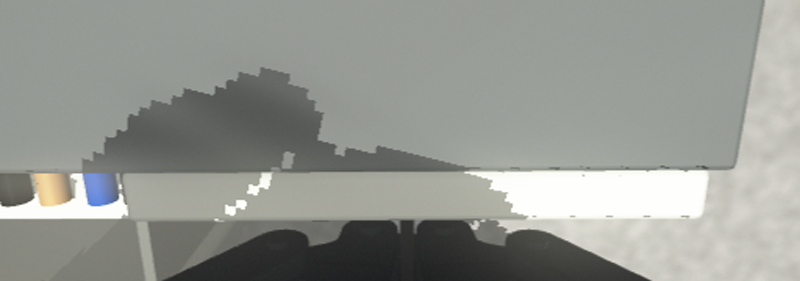

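The front now lies flush against the unit's edge (row 170, no gap), and the holding force is about 7 N. The right drawer is home, so I back off and move across to the left one.

send_rows(commands="-10 0 0 0; -35 0 0 0; -65 -10 0 0; -80 -40 0 0; -85 -80 0 0")

```text
time: 6.65
tcp_pos: [397.2, -238.3, 216.8]
eef_rot: [179.9, -0.1, 14.6]
contact_force: [1.5, 1.6, 0.1]
grip_width: -0.002
finger_force: 0.0
```

send_rows(commands="0 -25 0 0; 0 -44 0 0; 8 -48 0 0; 18 -48 0 0; 28 -48 0 0")

```text
time: 7.15
tcp_pos: [415.0, -184.8, 217.3]
eef_rot: [179.9, -0.1, 14.8]
contact_force: [0.4, -0.3, 0.8]
grip_width: -0.0
finger_force: 0.0
```

send_rows(commands="4 0 0 0; 8 0 0 0; 12 0 0 0; 16 0 0 0; 20 0 0 0")

```text
time: 7.65
tcp_pos: [432.6, -179.2, 216.4]
eef_rot: [-180.0, 0.0, 14.7]
contact_force: [-1.8, -1.0, -0.7]
grip_width: -0.008
finger_force: 0.0
```

```bash
python3 go.py 467.6 -169.9 216.6 14.8
```

```text
t 7.65 shift [36.2 -0.1 -0.2] turn -0.1 len 36
```

send_rows(commands="4 0 0 0; 8 0 0 0; 12 0 0 0; 17 0 0 0; 22 0 0 0")

```text
time: 8.15
tcp_pos: [454.0, -173.3, 216.6]
eef_rot: [-180.0, 0.0, 14.8]
contact_force: [-1.4, -0.4, -1.6]
grip_width: -0.001
finger_force: 0.0
```

send_rows(commands="2 0 0 0; 4 0 0 0; 6 0 0 0; 8 0 0 0; 10 0 0 0")

```text
time: 8.65
tcp_pos: [463.6, -170.9, 216.7]
eef_rot: [-180.0, -0.0, 14.8]
contact_force: [-1.7, -0.1, 0.4]
grip_width: 0.001
finger_force: 0.0
```

send_rows(commands="1 0 0 0; 2 0 0 0; 2.8 0 0 0; 3.4 0 0 0; 4 0 0 0")

```text
time: 9.15
tcp_pos: [466.6, -170.1, 216.5]
eef_rot: [-180.0, 0.1, 14.8]
contact_force: [-6.7, -2.5, 2.7]
grip_width: -0.003
finger_force: 0.0
```

send_rows(commands="-6 0 0 0; -20 0 0 0; -35 0 -20 0; -40 0 -60 0; -40 0 -105 0")

```text
time: 9.65
tcp_pos: [426.3, -179.9, 320.9]
eef_rot: [-179.8, 0.2, 14.7]
contact_force: [0.8, -0.8, -0.1]
grip_width: 0.0
finger_force: 0.0
```

```bash
sed -i 's/^bs=.*/bs=s([N,[523,145],N,[653,64],[557,98]])/' fit0.py; python3 fit0.py | sed -n '3,4p;12,20p'; python3 look.py w4 wrist 0 0 512 384
```

```text
[5.94686e+02 2.37556e+02 3.90000e-02 1.10900e+00]
[[-1.9, -0.2], [-1.2, -0.7], [-1.0, -0.3], [-0.4, -0.7], [0.4, -0.6], [0.0, 0.0], [-2.7, -1.8], [0.0, 0.0], [-1.3, -1.2], [-1.4, 1.9]]
tri [ 464. -366.   84.]
tri [529. 157.  71.]
tri [602. 320. 208.]
tri [607. 161. 219.]
[[651.0, -52.0, 90.0], [717.0, -304.0, 90.0], [542.0, -350.0, 90.0], [477.0, -98.0, 90.0], [421.0, -117.0, 88.0], [452.0, -237.0, 88.0], [435.0, -245.0, 88.0], [466.0, -365.0, 88.0]]
[[522.0, 315.0, 80.0], [528.0, 155.0, 80.0], [668.0, 160.0, 80.0], [602.0, 318.0, 214.0], [608.0, 158.0, 214.0]]
scale 1.5625
```

View pics/w4.png

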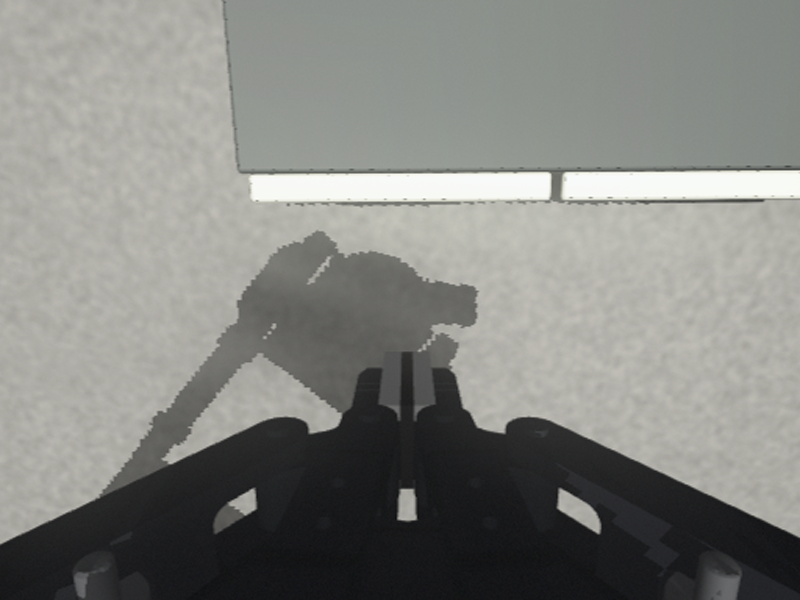

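Both fronts lie flush along the unit (rows 172–200). Next is the lid.

send_rows(commands="25 -25 -25 1.3; 55 -57 -50 2.6; 88 -92 -75 3.9; 122 -128 -95 5.2; 155 -164 -109 6.5")

```text
time: 10.3
tcp_pos: [533.0, 11.7, 428.2]
eef_rot: [180.0, -0.0, 8.2]
contact_force: [1.5, -0.6, 0.3]
grip_width: -0.002
finger_force: 0.0
```

```bash
python3 go.py 655 239 430 2.2
```

```text
t 10.3 shift [ 153.1 -207.6   -1.8] turn 6.0 len 258
```

send_rows(commands="28 -38 0 1.2; 56 -76 0 2.4; 85 -114 0 3.6; 114 -152 0 4.8; 138 -187 0 6")

```text
time: 10.8
tcp_pos: [642.9, 217.0, 425.8]
eef_rot: [180.0, 0.1, 2.2]
contact_force: [-0.3, -0.5, -0.6]
grip_width: -0.001
finger_force: 0.0
```

send_rows(commands="16 -21 -2 0; 16 -21 -2 0; 16 -21 -2 0; 16 -21 -2 0; 16 -21 -2 0")

```text
time: 11.3
tcp_pos: [657.2, 235.6, 429.8]
eef_rot: [180.0, 0.0, 2.2]
contact_force: [0.3, -0.6, 0.2]
grip_width: -0.003
finger_force: 0.0
```

```bash
python3 go.py 648 239 373 2.2; python3 look.py w5 wrist 0 0 512 384
```

```text
t 11.3 shift [-9.  -3.7 56.8] turn -0.0 len 58
scale 1.5625
```

View pics/w5.png

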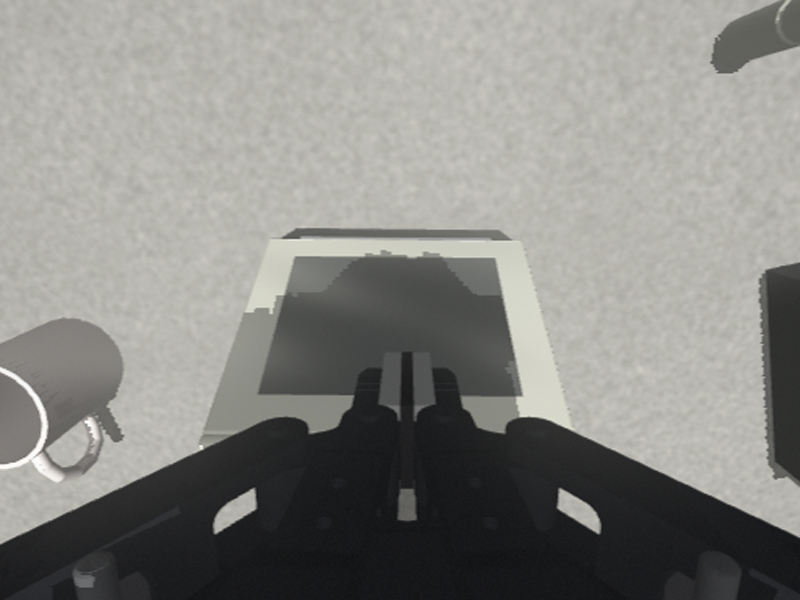

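The wrist view shows the lid's hinge at row 240 and its front edge near row 440. The fingertips at column 407 are close to its midline (about 396) and behind its outer face, so the way down is clear.

send_rows(commands="0 -3 15 0; 0 -3 35 0; 0 -3 54 0; -8 -3 54 0; -18 -3 54 0")

```text
time: 11.85
tcp_pos: [638.7, 238.8, 375.0]
eef_rot: [180.0, 0.1, 2.2]
contact_force: [0.7, 0.9, 1.3]
grip_width: 0.002
finger_force: 0.0
```

send_rows(commands="-4 0 0 0; -8 0 0 0; -12 0 0.5 0; -15 0 1 0; -18 0 2 0")

```text
time: 12.35
tcp_pos: [621.5, 238.6, 374.6]
eef_rot: [-180.0, -0.1, 2.3]
contact_force: [1.2, 0.2, 0.7]
grip_width: -0.0
finger_force: 0.4
```

send_rows(commands="-4 0 2 0; -8 0 4 0; -11 0 6 0; -14 0 7.5 0; -17 0 9.5 0")

```text
time: 12.85
tcp_pos: [604.4, 237.8, 364.4]
eef_rot: [-180.0, -0.0, 2.3]
contact_force: [1.1, -0.4, 0.3]
grip_width: -0.002
finger_force: 0.4
```

send_rows(commands="-4 0 2.5 0; -8 0 5.5 0; -11 0 8 0; -15 0 11 0; -18 0 14 0")

```text
time: 13.35
tcp_pos: [586.2, 237.1, 350.3]
eef_rot: [180.0, 0.0, 2.3]
contact_force: [0.0, -0.0, 1.1]
grip_width: 0.001
finger_force: 0.4
```

send_rows(commands="-3.5 0 3.2 0; -7 0 6.5 0; -10 0 10 0; -13 0 13.5 0; -15.6 0 17 0")

```text
time: 13.85
tcp_pos: [570.7, 236.5, 333.3]
eef_rot: [-180.0, 0.0, 2.3]
contact_force: [0.5, 0.3, 0.4]
grip_width: -0.001
finger_force: 0.3
```

send_rows(commands="-2.8 0 3.7 0; -5.5 0 7.5 0; -8 0 11.5 0; -10.3 0 15.5 0; -12.4 0 19.4 0")

```text
time: 14.35
tcp_pos: [558.4, 236.0, 313.9]
eef_rot: [180.0, 0.0, 2.3]
contact_force: [1.6, 0.3, 0.4]
grip_width: -0.002
finger_force: 0.3
```

```bash
python3 go.py 549.7 238.5 293.5 2.2
```

```text
t 14.35 shift [-8.6 -2.9 20.4] turn 0.1 len 22
```

send_rows(commands="-2 0 4 0; -4 0 8 0; -5.8 0 12.2 0; -7.3 0 16.5 0; -8.7 0 20.8 0")

```text
time: 14.85
tcp_pos: [549.7, 235.7, 293.0]
eef_rot: [180.0, 0.0, 2.3]
contact_force: [-0.1, -0.1, 0.6]
grip_width: 0.002
finger_force: 0.3
```

send_rows(commands="-1 0 3 0; -2 0 6.2 0; -2.8 0 9.4 0; -3.4 0 12.5 0; -4 0 15.5 0")

```text
time: 15.35
tcp_pos: [545.9, 235.5, 277.7]
eef_rot: [180.0, 0.0, 2.3]
contact_force: [0.9, -1.0, 0.3]
grip_width: 0.001
finger_force: 0.2
```

send_rows(commands="-0.4 0 2.6 0; -0.8 0 5.2 0; -1.1 0 7.8 0; -1.4 0 10.3 0; -1.6 0 12.8 0")

```text
time: 15.85
tcp_pos: [544.3, 235.5, 264.9]
eef_rot: [180.0, 0.0, 2.3]
contact_force: [-0.6, -0.1, 0.6]
grip_width: 0.003
finger_force: 0.2
```

send_rows(commands="0 0 1 0; 0 0 2 0; 0 0 3 0; 0 0 4 0; 0 0 5 0")

```text
time: 16.35
tcp_pos: [544.4, 235.5, 260.2]
eef_rot: [-180.0, -0.0, 2.3]
contact_force: [-0.2, -0.6, -0.1]
grip_width: -0.004
finger_force: 0.2
```

send_rows(commands="0 0 0.5 0; 0 0 1 0; 0 0 1 0; 0 0 1 0; 0 0 1 0")

```text
time: 16.85
tcp_pos: [544.4, 235.5, 259.9]
eef_rot: [-180.0, -0.0, 2.3]
contact_force: [-2.5, -1.2, 5.4]
grip_width: 0.001
finger_force: 2.6
```

send_rows(commands="0 0 0.5 0; 0 0 0.5 0; 0 0 0.5 0; 0 0 0.5 0; 0 0 0 0")

```text
time: 17.35
tcp_pos: [544.3, 235.5, 259.9]
eef_rot: [-180.0, -0.0, 2.3]
contact_force: [-2.0, -0.4, 3.5]
grip_width: 0.002
finger_force: 1.6
```

send_rows(commands="0 0 -5 0; 0 0 -25 0; 0 0 -60 0; 0 0 -100 0; 0 0 -145 0")

```text
time: 17.85
tcp_pos: [543.9, 235.3, 404.2]
eef_rot: [180.0, 0.1, 2.3]
contact_force: [0.4, -0.3, 0.4]
grip_width: 0.001
finger_force: 0.0
```

send_rows(commands="-25 20 -10 0; -60 45 -10 0; -95 70 -10 0; -120 90 -10 0; -130 100 -10 0")

```text
time: 18.35
tcp_pos: [416.4, 129.2, 413.9]
eef_rot: [180.0, 0.0, 2.2]
contact_force: [-0.5, 0.1, -0.5]
grip_width: -0.001
finger_force: 0.0
```

```bash
python3 look.py s9 scene 50 100 400 300; python3 -c "
from m import *
T=env.capture('top');print(np.round(proj(T,box([594.7,237.6,.039,0])),1).tolist(),np.round(proj(T,unit([596.5,-201,.256,0,0])),1).tolist(),env.search_frame('box',T)[:1],env.search_frame('unit',T)[:1])"
```

```text
scale 2.2857142857142856
[[170.6, 224.4], [213.4, 221.8], [211.5, 184.7], [170.3, 226.0], [213.3, 223.4]] [[268.1, 187.7], [334.6, 168.8], [348.7, 214.9], [281.5, 234.2], [283.4, 237.0], [315.5, 227.8], [316.6, 227.5], [348.5, 218.3]] [{'rect': [168.1, 181.8, 215.8, 221.9], 'confidence': 0.63}] [{'rect': [270.2, 171.6, 349.0, 236.9], 'confidence': 0.89}]
```

View pics/s9.png

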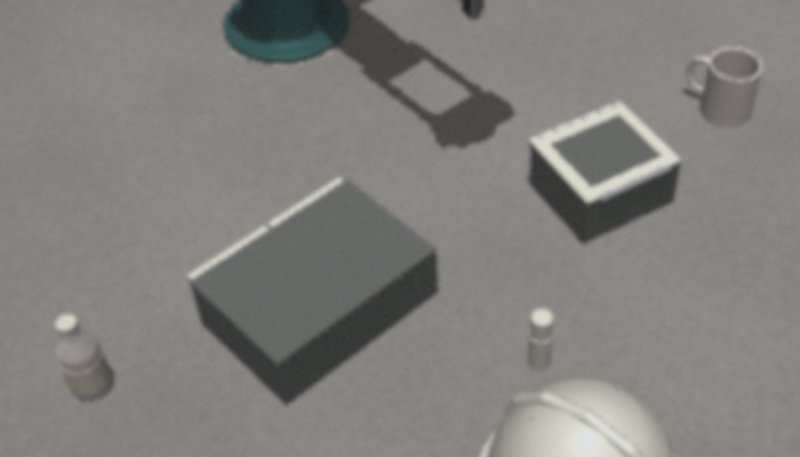

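The scene picture shows both drawer fronts flush along the unit's edge (190,275)–(343,180) and the lid flat on the box around (605,150). The unit, box and bystanders are where they were.

```bash
python3 -c "
from workcell import env
print(env.finish_job())"
```

```text
the job is handed in; nothing more can be done
None
```

Both drawers are pushed home and the mask-box lid is shut; pictures show nothing else out of place, and the job was handed in at about 18.5 s, with the system returning no verdict.

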